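Lock the quarter-turn anchor into the slotted rail

ROBOT

A 6-joint arm with a two-finger parallel gripper is mounted at the origin on a cart in front of the work surface, level with it; the furniture and walls round the work are solid. World frame = base frame: x ahead of the robot, y to its left, z up, the work surface at z = 0. Lengths are in m, angles in rad, forces in N, time in s.
With the tool pointing down it reaches from about 0.375 to 0.75 m from the base axis. Payload 9 kg.
Tool frame: the origin (TCP) lies at the very end of the fingers, on their centre line; the grasp point (between the pads) lies 19 mm behind it; z points along the fingers, y is the line along which they close (so a half turn about z gives the same grasp; the last joint's range is limited). The gripper opens to 85 mm and grips with 20 to 120 N. Pads are 22 mm wide; open, the fingers measure 114 mm over their backs; the gripper's body (76 mm by 85 mm) begins 54 mm behind the grasp point. The pads swing forward as they close: fully open they stand 13 mm farther back than shut.
Start: joints at [-1.383, 0.104, 0.097, 1.564, 0, 1.353], TCP at [0.237, -0.551, 0.209] pointing down, gripper open.
Joint ranges: [-2.99, 2.99], [-0.84, 1.86], [-1.1, 1.16], [-1.84, 2.11], [-1.51, 1.56], [-3.14, 3.14]. Speed limits (rad/s): [2.22, 2.22, 2.57, 3.14, 3.14, 3.14].

INTERFACE

Orientations are given as [roll, pitch, yaw] about the fixed x, y, z axes, in that order (R = Rz(yaw) Ry(pitch) Rx(roll)).
In Python, from rig import ctrl gives the robot as it stands.
- The arm moves only by the tool arm_command, never from a script. Its argument "commands" is a list that holds one entry, the list of rows, each a list of 6 numbers: the shift along the tool's x, y, z in mm, then the turn, a rotation vector about the tool's x, y, z in rad. In form: [[[x, y, z, ax, ay, az], ...]]. A call has 1 to 8 rows; each row is the pose to reach, as a shift and turn from the pose commanded when the call began, along the tool's axes at that moment; what a row does not reach only later rows make up. A row lasts 1/10 s, in which the tool goes at most 50 mm and 8.59 degrees, less where a joint would pass 70% of its speed; a pose out of reach is approached as far as the arm can. A call with a gripper value outside its range is refused whole. "grip" is the finger opening in mm, from 0 to 85.4, set as the call begins (left out, the last holds). The fingers move at their own pace and stop on an object; "newtons" is the grip in N (left out, the last holds). Time passes only in rows, so rows that repeat a pose let the fingers close. It gives the time, the measured TCP pose, the force, the opening and the grip force at its end, in the units of the state.
- ctrl.get_obs(): the state, without advancing time (a new reading comes with each control period).
- ctrl.grab_frame(name): name is "side" or "top"; returns the picture (400x640x3 uint8, red, green, blue); there is no depth.
- ctrl.calibration(name): a dict with "K" (3x3 intrinsics, pixels), "xyz" and "attitude" of the camera in the world. Camera axes: x right, y down, z forward; pixel columns grow to the right and rows downward; lengths in m; the calibration is good to about 2 mm. A picture is of the moment at which its call begins. calibration takes no time and is no camera call.
- ctrl.sign_off(): hands the job in; it is judged then, once.
The state is a dict: "clock": time; "joint_pos": joint angles; "qvel": joint speeds; "joint_torque": joint torques, N m; "position": TCP position; "tcp_rot": TCP orientation; "ft_force": force on the tool from outside, world axes, zero at the start; "moment": the same for the moment, N m; "grip_width": finger opening in m; "grip_force": force on a finger pad.
Only numpy, scipy, OpenCV 4.12 (cv2) and the standard library are available. Lean on these libraries where they do the work, as an engineer would, in place of code of your own. Each camera call takes 0.05 s, during which the arm holds its last target. There are 200 camera calls.

TASK

Take the red-handled T-anchor out of its grey parking block and lower its T-head lengthwise into the slot of the aluminium rail at the green mark. Push it down against the sprung floor of the slot until the head is below the hidden lips, with never more than 25 N of force between anchor and rail, twist it a quarter turn (either way) so that it stands crosswise and locked under the lips, and let go of it. Leave the vial, petri dish and brown bottle where they are.

Things in the scene. Friction and masses are not known exactly. Their poses are not given: they have to be found in the camera images.
- anchor: Anchor, 82 mm tall, about 120 g, upright. Origin: centre of its underside; z up, x along the T-head. Steel T-head 30 (x) x 10 (y) x 8 (z) mm at the bottom, 8 mm stem, 18 mm collar at 52 to 55 mm, red wing grip 36 (x) x 12 (y) mm from 55 to 81 mm above the origin: pinch it across y. Starts with its head in the parking block's pocket.
- rail: Aluminium rail fixed to the worktop, 220 (x) x 54 (y) x 56 (z) mm, black end plates, screw tabs to 274 mm over all. Origin: centre of its underside; x along the slot, z up. Slot mouth in the top 13 mm wide, open over the inner 204 mm; below the lips the channel is 38 mm wide, so the T-head (31.6 mm over its corners) can turn there.
- slot_mouth (a point): Centre of the rail's top, 56 mm over its underside, x along the slot. The underside of the lips inside lies 12 to 28 mm below here: it differs from run to run, cannot be seen and must be felt. Turned too high, the 8 mm head jams between the lips. Locked and let go, the anchor's underside stands 20 to 36 mm below here.
- slot_spring (a point): A fixed point 19 mm below the rail's top. The sprung floor rests 6.8 mm below the lips' underside (not measured), yields with 0.8 N plus 6 N per mm, 6 mm at most. The 8 mm head clears the lips once the floor is down 1.2 mm (8 N); 12 to 17 N suits turning; 25 N is reached at 4 mm. Locked, it presses the head up on the lips with 8 N; a hard upward tug counts as force too.
- marker: Bright green clip across the rail, 12 mm along the slot, 59 mm over all, 1.5 mm thick: the place for the anchor. Origin: on the slot's centre line at the height of the rail's top (56 mm above the worktop); x along the slot, z up.
- park: Grey parking block fixed to the worktop, 70 (x) x 60 (y) x 30 (z) mm. Origin: centre of its underside; z up. Pocket 36 (x) x 14 (y) mm, floor 8 mm above the worktop, 22 mm deep.
- analyser: White bench analyser, fixed, 170 mm wide (y), 222 mm tall, standing between the parking block and the rail; origin under its centre, x away from the robot; its front is 112 mm on the robot's side of the origin. Carry the anchor past its front or well over it.
- ultrasonic_bath: Grey ultrasonic bath, fixed on the right of the parking block, 190 (x) x 260 (y) x 226 (z) mm; origin under its centre, x away from the robot. Keep the gripper clear of it.
- vial: Bystander: small clear vial with black cap, diameter 27, height 74 mm; origin under its centre.
- petri_dish: Bystander: cream petri dish, diameter 62, height 15 mm; origin under its centre.
- dye_bottle: Bystander: brown bottle with black cap, diameter 44, height 78 mm; origin under its centre.

How it is judged:
On the way, in this order (a step that is already met when the one before it is completed fails the run):
1. the T-head is lengthwise in the slot at the green mark (x of anchor in the frame of marker between -0.01 and 0.01 m and z of anchor in the frame of rail below 0.046 m and angle between the x axis of anchor and the x axis of rail, either way round below 0.2 rad and y of anchor in the frame of rail between -0.005 and 0.005 m), for 0.1 s.
2. the anchor is turned crosswise below the lips (x of anchor in the frame of marker between -0.01 and 0.01 m and z of anchor in the frame of rail below 0.04 m and angle between the x axis of anchor and the y axis of rail, either way round below 0.22 rad and angle between anchor's own z axis and vertical below 0.12 rad), for 0.2 s.
At the end, for the whole second after the job is handed in: The anchor stands at rest and let go, upright within 0.12 rad, its T-head crosswise to the slot within 0.22 rad and under the lips (its underside at least 16 mm below the rail's top), its axis within 10 mm of the green mark's centre along the slot and within 6 mm of the slot's centre line (all of step 2 and y of anchor in the frame of rail between -0.006 and 0.006 m and linear speed of anchor below 0.02 m/s and contact force between the fingers and anchor below 0.1 N); the robot touches nothing.
It fails at once if the contact force between anchor and rail is more than 25 N (contact force between anchor and rail above 25 N).
It fails at once if the vial is moved more than 20 mm (distance of vial from where it was at the start of the episode above 0.02 m).
It fails at once if the petri dish is moved more than 20 mm (distance of petri_dish from where it was at the start of the episode above 0.02 m).
It fails at once if the brown bottle is moved more than 20 mm (distance of dye_bottle from where it was at the start of the episode above 0.02 m).
It also fails if it takes over 64 s, if anything falls off the work surface, if the arm or the gripper's body presses on something with over 40 N, if the wrist force passes 120 N, or if a joint passes its speed limit or range.

## Working session

There is one attempt and no reset: what is moved stays moved. The work goes in short steps, Python scripts to look and compute and a tool call to move; the robot and the scene stay as the last step left them, time stands still between calls to the robot, and variables do not carry over. Pictures are saved under pics/ and viewed, at most 10 in all, crops included, and the job is handed in when it is done.

Besides the shell and the picture viewer there is one more tool, called after "Call:" as a command line: name --argument value ..., lists and objects as JSON in quotes. arm_command: Moves the arm, as the interface text tells. Its arguments: {"type":"object","properties":{"commands":{"type":"array","items":{"type":"array","items":{"type":"array","items":{"type":"number"}}}},"grip":{"type":"number"},"newtons":{"type":"number"}},"required":["commands"]}

```bash
mkdir -p pics; ls; python3 - <<'E'
from rig import ctrl
import cv2
for n in ("side","top"):
    im=ctrl.grab_frame(n); cv2.imwrite(f"pics/{n}0.png",im[:,:,::-1]); print(n,ctrl.calibration(n))
print(ctrl.get_obs())
E
```

```text
pics
side {'K': array([[449.50614433,   0.        , 313.77349942],
       [  0.        , 449.50614433, 192.85975727],
       [  0.        ,   0.        ,   1.        ]]), 'xyz': array([0.04804758, 1.1362406 , 0.92649985]), 'attitude': array([-2.16363224,  0.01617716, -2.73629782])}
top {'K': array([[381.71237872,   0.        , 316.82359894],
       [  0.        , 381.71237872, 199.53568244],
       [  0.        ,   0.        ,   1.        ]]), 'xyz': array([ 0.3597238 , -0.0191861 ,  1.39707262]), 'attitude': array([-2.99546579, -0.01728508, -1.58649095])}
{'clock': 0.1, 'joint_pos': array([-1.38269998e+00,  1.04592898e-01,  9.65920395e-02,  1.56390542e+00,
       -1.36977443e-05,  1.35310804e+00]), 'qvel': array([ 0.0014519 , -0.00122285,  0.00117857, -0.00015341, -0.00169697,
        0.00197775]), 'joint_torque': array([ 6.44726868e-03, -5.58208287e+01,  5.04718423e+01,  1.32007702e-02,
       -1.69045129e-04,  1.10963219e-05]), 'position': array([ 0.23679633, -0.55096339,  0.20785221]), 'tcp_rot': array([-3.14050594e+00, -2.26345033e-04,  4.05784517e-01]), 'ft_force': array([ 0.26097131, -0.67517351,  0.23616858]), 'moment': array([0.03070357, 0.01699177, 0.04118672]), 'grip_force': 0.0, 'grip_width': 0.08552176710038949}
```

View pics/side0.png

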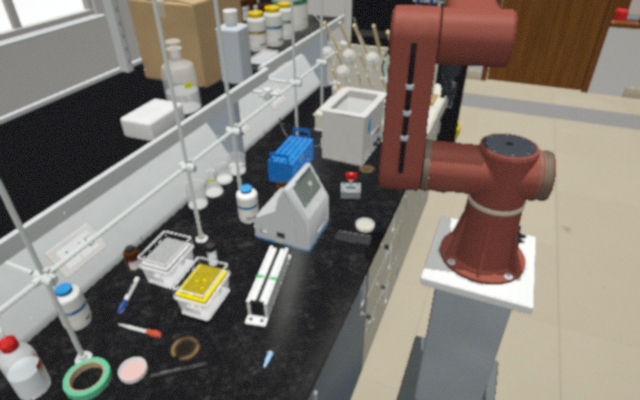

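View pics/top0.png

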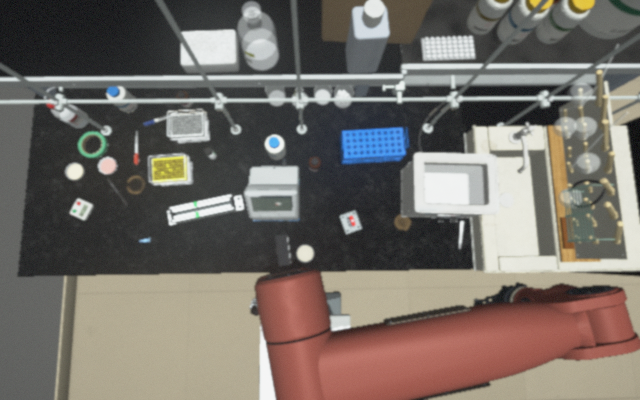

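Side view: the parked red anchor is at about (350,177) and the rail with its green clip at (268,280). Top view: the anchor is at (350,221) and the rail runs from (170,216) to (242,202) with the green mark near (197,209).

```bash
cat > h.py <<'E'
import numpy as np, cv2
from scipy.spatial.transform import Rotation as R
from rig import ctrl
def ray(n,uv):
    c=ctrl.calibration(n); d=R.from_euler('xyz',c['attitude']).as_matrix()@np.linalg.inv(c['K'])@np.array([*uv,1.])
    return np.array(c['xyz']),d
def onz(n,uv,z):
    o,d=ray(n,uv); return o+d*(z-o[2])/d[2]
def proj(n,p):
    c=ctrl.calibration(n); q=c['K']@(R.from_euler('xyz',c['attitude']).as_matrix().T@(np.array(p)-c['xyz'])); return q[:2]/q[2]
def two(ua,ub):
    (a,d),(b,e)=ray('top',ua),ray('side',ub)
    s=np.linalg.lstsq(np.c_[d,-e],b-a,rcond=None)[0]; p,q=a+s[0]*d,b+s[1]*e
    return (p+q)/2,np.linalg.norm(p-q)
def blob(im,kind,box):
    x0,y0,x1,y1=box; h=cv2.cvtColor(im[y0:y1,x0:x1],cv2.COLOR_RGB2HSV).astype(int)
    H,S,V=h[...,0],h[...,1],h[...,2]
    m={'red':((H<8)|(H>172))&(S>120)&(V>80),'green':(abs(H-65)<20)&(S>70)&(V>80),'white':(S<45)&(V>120)}[kind].astype(np.uint8)
    n,l,st,c=cv2.connectedComponentsWithStats(m)
    return m,[(st[i,4],c[i]+[x0,y0]) for i in range(1,n) if st[i,4]>2]
E
python3 - <<'E'
from h import *
t=cv2.imread('pics/top0.png')[:,:,::-1].copy(); s=cv2.imread('pics/side0.png')[:,:,::-1].copy()
for n,im,k,b in (('top',t,'red',(335,205,366,238)),('side',s,'red',(335,165,366,200)),('top',t,'green',(160,190,245,225)),('side',s,'green',(240,240,300,325))):
    print(n,k,blob(im,k,b)[1])
a=cv2.resize(t[185:245,150:380][:, :],None,fx=3.4,fy=3.4,interpolation=cv2.INTER_CUBIC)
b=cv2.resize(s[160:330,240:400],None,fx=2.3,fy=2.3,interpolation=cv2.INTER_CUBIC)
o=np.zeros((600,785,3),np.uint8); o[:a.shape[0],:a.shape[1]]=a[:,:785]; o[205:205+b.shape[0],:b.shape[1]]=b
c=cv2.resize(t[205:240,330:370],None,fx=9,fy=9,interpolation=cv2.INTER_CUBIC); o[205:205+c.shape[0],400:400+c.shape[1]]=c
cv2.imwrite('pics/z1.png',o[:,:,::-1])
E
```

```text
top red [(np.int32(6), array([350.66666667, 217.83333333])), (np.int32(5), array([352.8, 223.6]))]
side red [(np.int32(101), array([350.66336634, 175.36633663]))]
top green [(np.int32(16), array([194.8125, 202.5   ])), (np.int32(15), array([196.86666667, 214.93333333]))]
side green [(np.int32(16), array([257.875, 275.375])), (np.int32(15), array([274., 278.]))]
```

View pics/z1.png

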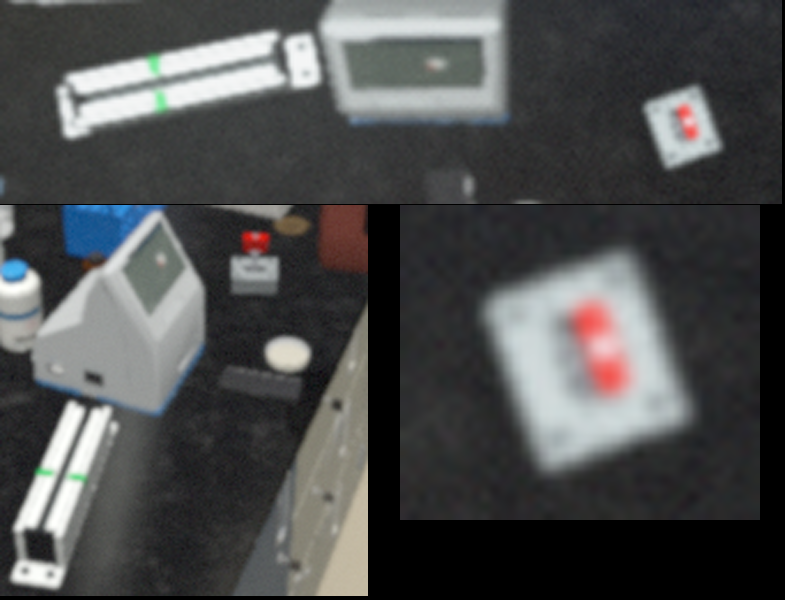

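The zoom shows the anchor's wing along the block's long axis, in the middle of the pocket. The two green clip halves are on the two lips of the rail, with the dark slot between them.

```bash
python3 - <<'E'
from h import *
t=cv2.imread('pics/top0.png')[:,:,::-1].copy(); s=cv2.imread('pics/side0.png')[:,:,::-1].copy()
# anchor: saturation-free mask: R-G>25
x0,y0=335,205
r=t[y0:238,x0:368].astype(int); w=np.clip(r[...,0]-r[...,1]-15,0,None).astype(float)
w=cv2.morphologyEx((w>25).astype(np.uint8),cv2.MORPH_CLOSE,np.ones((3,3)))
ys,xs=np.nonzero(w); c=np.array([xs.mean()+x0,ys.mean()+y0]); 
ev,V=np.linalg.eigh(np.cov(np.c_[xs,ys].T)); d=V[:,1]*4
P=onz('top',c,.089);q=onz('top',c+d,.089)-onz('top',c-d,.089)
print('anchor c',c,P,'yaw',np.degrees(np.arctan2(q[1],q[0])),ev,len(xs))
r2=s[165:200,335:366].astype(int); m=(r2[...,0]-r2[...,1]>60); yy,xx=np.nonzero(m); cs=np.array([xx.mean()+335,yy.mean()+165]); 
print('two view',two(c,cs),cs)
g=cv2.cvtColor(t,cv2.COLOR_RGB2GRAY)[y0:240,x0-3:368]; m=(g>95).astype(np.uint8); m=cv2.morphologyEx(m|0,cv2.MORPH_CLOSE,np.ones((5,5)))
cn=max(cv2.findContours(m,0,1)[0],key=cv2.contourArea); rc=cv2.minAreaRect(cn); bp=cv2.boxPoints(rc)+[x0-3,y0]
B=np.array([onz('top',b,.03) for b in bp]); print('park',B.mean(0)); 
for i in range(2): e=B[i+1]-B[i]; print(np.linalg.norm(e),np.degrees(np.arctan2(e[1],e[0])))
# rail slot
G=cv2.cvtColor(t,cv2.COLOR_RGB2GRAY).astype(float); pts=[]
for u in range(178,230):
    yc=209-(u-205)*0.2; v=np.arange(int(yc)-4,int(yc)+6); col=255-G[v,u]; col=np.clip(col-100,0,None)
    k=int(np.argmax(col)); 
    if 2<=k<len(v)-2: ww=col[k-2:k+3]; pts.append((u,(ww*v[k-2:k+3]).sum()/ww.sum()))
pts=np.array(pts); f=np.polyfit(pts[:,0],pts[:,1],1); res=pts[:,1]-np.polyval(f,pts[:,0]); k=abs(res)<.6; f=np.polyfit(pts[k,0],pts[k,1],1); print('slot',f,len(pts),k.sum(),res.std())
A,Bb=[onz('top',(u,np.polyval(f,u)),.056) for u in (178,230)]; e=A-Bb; print('rail yaw dark',np.degrees(np.arctan2(e[1],e[0])))
def cen(n,im,box):
    x0,y0,x1,y1=box;r=im[y0:y1,x0:x1].astype(float); w=np.clip(r[...,1]-r[...,[0,2]].max(2)-20,0,None); ys,xs=np.mgrid[y0:y1,x0:x1]; return np.array([(w*xs).sum(),(w*ys).sum()])/w.sum()
a=cen('top',t,(189,197,201,207));b=cen('top',t,(191,210,203,220)); A,Bb=onz('top',a,.0575),onz('top',b,.0575)
e=A-Bb;print('green top',a,b,(A+Bb)/2,np.linalg.norm(e),np.degrees(np.arctan2(e[1],e[0])))
print('slot at mark', onz('top',((a+b)[0]/2,np.polyval(f,(a+b)[0]/2)),.0575))
a2=cen('side',s,(250,270,265,281));b2=cen('side',s,(267,272,282,284)); A,Bb=onz('side',a2,.0575),onz('side',b2,.0575)
e=A-Bb;print('green side',(A+Bb)/2,np.linalg.norm(e),np.degrees(np.arctan2(e[1],e[0])))
E
```

```text
anchor c [351.82222222 220.37777778] [ 0.47780096 -0.16415762  0.089     ] yaw -159.8217245099736 [1.5974164  8.92884623] 45
two view (array([ 0.47860544, -0.16510475,  0.08038494]), np.float64(5.570606454261078e-05)) [350.5       175.2173913]
park [ 0.4784108  -0.16489774  0.03      ]
0.06658593992320015 -72.3504662085801
0.07613420284629534 -163.31128426043983
slot [-2.14258701e-01  2.50828618e+02] 52 52 0.0941233184996332
rail yaw dark 101.57618106411293
green top [194.83739837 203.16585366] [196.90183028 214.61064892] [0.52892484 0.38034608 0.0575    ] 0.0415082722531382 11.734539166154534
slot at mark [0.52897489 0.38033987 0.0575    ]
green side [0.52911392 0.37959933 0.0575    ] 0.04243993731810261 10.479882847560003
```

Two views agree. The anchor is at (0.478,-0.165) with yaw about 17.3°. The mark is at (0.529,0.380) and the rail yaw is 101.5°.

```bash
cat >> h.py <<'E'
def go(p,yaw=None):
    o=ctrl.get_obs(); M=R.from_euler('xyz',o['tcp_rot']); t=M.as_matrix().T@(np.array(p)-o['position'])*1000
    rv=np.zeros(3) if yaw is None else (M.inv()*R.from_euler('xyz',[np.pi,0,np.radians(yaw)])).as_rotvec()
    print('shift mm',t.round(1),'turn',rv.round(4),'clock',o['clock'],'F',o['ft_force'].round(1))
E
python3 - <<'E'
from h import *
for uv,z in (((402,214),.226),((404,152),.226),((496,215),.226)): print('bath',onz('top',uv,z))
for uv,z in (((245,219),.05),((299,219),.05),((248,169),.222),((298,168),.222)): print('analyser',onz('top',uv,z))
go((.32,-.34,.28)); go((.478,-.165,.20),17.3)
E
```

```text
bath [ 0.48303343 -0.30516849  0.226     ]
bath [ 0.68052813 -0.32108945  0.226     ]
bath [ 0.47585756 -0.59836252  0.226     ]
analyser [0.49152386 0.20902493 0.05      ]
analyser [0.48884893 0.01857719 0.05      ]
analyser [0.63206926 0.17232787 0.222     ]
analyser [0.63345018 0.01546728 0.222     ]
shift mm [ 159.7 -161.1  -71.9] turn [0. 0. 0.] clock 0.1 F [ 0.3 -0.7  0.2]
shift mm [ 374.  -259.4    8.2] turn [-0.0011 -0.0002  0.1038] clock 0.1 F [ 0.3 -0.7  0.2]
```

Call:
arm_command --commands '[[[20,-20,-9,0,0,0],[50,-50,-27,0,0,0],[80,-80,-45,0,0,0],[110,-110,-60,0,0,0],[140,-140,-70,0,0,0.02],[173,-165,-70,0,0,0.04],[205,-182,-66,0,0,0.06],[237,-195,-60,0,0,0.08]]]' --grip 60 --newtons 80

```text
clock: 0.9
position: [0.3783, -0.2771, 0.2689]
tcp_rot: [3.14, -0.0, 0.325]
ft_force: [0.6, -0.7, -0.2]
grip_width: 0.0599
grip_force: 0.0
```

```bash
python3 -c "
from h import *
go((.478,-.165,.13),17.3)"
```

```text
shift mm [130.2 -74.6 138.8] turn [ 0.0011 -0.0004  0.023 ] clock 0.9 F [ 0.6 -0.7 -0.2]
```

Call:
arm_command --commands '[[[22,-12,15,0,0,0],[44,-25,35,0,0,0.01],[66,-38,60,0,0,0.02],[88,-50,85,0,0,0.023],[110,-63,110,0,0,0.023],[130,-74.6,130,0,0,0.023],[130.2,-74.6,138.8,0,0,0.023],[130.2,-74.6,138.8,0,0,0.023]]]'

```text
clock: 1.7
position: [0.4762, -0.1654, 0.1281]
tcp_rot: [-3.14, 0.002, 0.304]
ft_force: [0.4, -0.0, -0.0]
grip_width: 0.0601
grip_force: 0.0
```

```bash
python3 - <<'E'
from h import *
go((.478,-.165,.067),17.3)
o=[]
for n,(x0,y0,x1,y1) in (('side',(300,110,400,210)),('top',(300,180,400,280))):
    im=ctrl.grab_frame(n); cv2.imwrite(f'pics/{n}1.png',im[:,:,::-1]); o.append(cv2.resize(im[y0:y1,x0:x1],(395,395),interpolation=cv2.INTER_CUBIC))
cv2.imwrite('pics/z2.png',np.hstack(o)[:,:,::-1])
E
```

```text
shift mm [ 1.9  0.2 61.1] turn [-0.0021  0.002   0.0021] clock 1.7 F [ 0.4 -0.  -0. ]
```

View pics/z2.png

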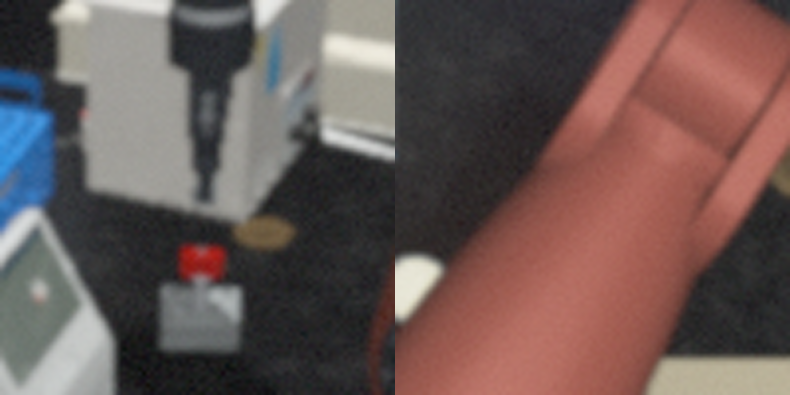

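In the side crop the open gripper stands straight over the red wing (at 203,262 in the crop). The arm covers the top view. I'll descend and close.

Call:
arm_command --commands '[[[2,0,15,0,0,0],[2,0,33,0,0,0],[2,0,50,0,0,0],[2,0,58,0,0,0],[2,0,61,0,0,0],[2,0,61,0,0,0],[2,0,61,0,0,0]]]'

```text
clock: 2.5
position: [0.4794, -0.1661, 0.0695]
tcp_rot: [3.141, -0.001, 0.303]
ft_force: [0.7, -0.8, -0.3]
grip_width: 0.0598
grip_force: 0.0
```

Call:
arm_command --commands '[[[0,0,0,0,0,0],[0,0,0,0,0,0],[0,0,0,0,0,0],[0,0,0,0,0,0],[0,0,0,0,0,0],[0,0,0,0,0,0],[0,0,0,0,0,0],[0,0,0,0,0,0]]]' --grip 0 --newtons 80

```text
clock: 3.3
position: [0.479, -0.1657, 0.0687]
tcp_rot: [3.142, 0.0, 0.303]
ft_force: [1.0, -0.2, -0.7]
grip_width: -0.0003
grip_force: 0.0
```

The fingers closed on nothing, so I'll look.

```bash
python3 - <<'E'
from h import *
o=[]
for n,(x0,y0,x1,y1) in (('side',(320,140,380,200)),('top',(300,180,400,280))):
    im=ctrl.grab_frame(n); cv2.imwrite(f'pics/{n}2.png',im[:,:,::-1]); o.append(cv2.resize(im[y0:y1,x0:x1],(395,395),interpolation=cv2.INTER_CUBIC))
cv2.imwrite('pics/z3.png',np.hstack(o)[:,:,::-1])
print(proj('side',(.479,-.1657,.0687)),proj('side',(.4784,-.165,.089)),ctrl.get_obs())
E
```

```text
[350.36272677 177.89002268] [350.62402436 173.18275824] {'clock': 3.4, 'joint_pos': array([-5.91453717e-01, -1.61005602e-01, -4.17289197e-01,  1.31443608e+00,
       -7.43076475e-05,  2.24738980e+00]), 'qvel': array([ 0.00049521, -0.00141309,  0.00208091, -0.00138494,  0.00059587,
        0.00053388]), 'joint_torque': array([ 6.57966957e-04, -4.15990770e+01,  4.97550702e+01,  1.27934953e-03,
       -4.22346639e-04, -3.42716532e-06]), 'position': array([ 0.47903073, -0.16565653,  0.06871257]), 'tcp_rot': array([3.14148636e+00, 9.94452807e-06, 3.02749135e-01]), 'ft_force': array([ 0.01539301,  0.49617553, -0.85092037]), 'moment': array([-0.05470987, -0.00781215, -0.05886552]), 'grip_force': 0.0, 'grip_width': 0.00015780431757793305}
```

View pics/z3.png

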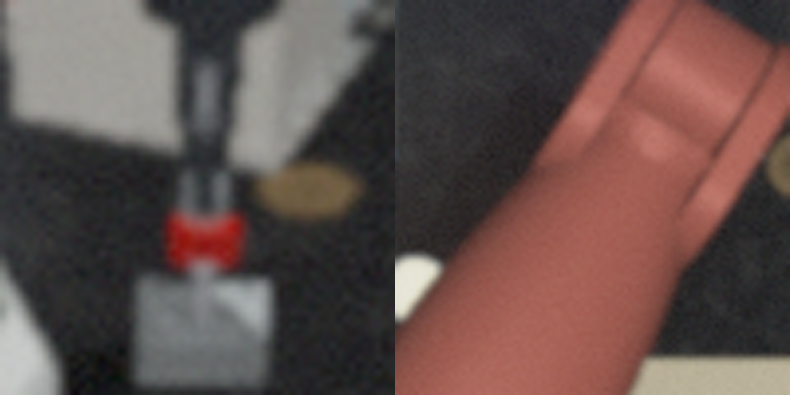

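The fingertips end at the wing's top edge (side pixel about (351,172), so z ≈ 0.09), about 20 mm higher than the TCP reading implies. I'll lift a little and measure the tips while shut, against a clear background.

Call:
arm_command --commands '[[[0,0,-15,0,0,0],[0,0,-35,0,0,0],[0,0,-50,0,0,0],[0,0,-50,0,0,0],[0,0,-50,0,0,0]]]'

```text
clock: 3.9
position: [0.4793, -0.1658, 0.119]
tcp_rot: [3.141, -0.0, 0.303]
ft_force: [-0.6, 0.4, 0.0]
grip_width: -0.0001
grip_force: 0.0
```

```bash
python3 - <<'E'
from h import *
im=ctrl.grab_frame('side'); cv2.imwrite('pics/side3.png',im[:,:,::-1]); p=ctrl.get_obs()['position']
print(p,proj('side',p),[proj('side',p+[0,0,d]) for d in (.01,.02,.03)])
a=cv2.resize(im[130:200,320:380],(510,595),interpolation=cv2.INTER_CUBIC)
for d in (0,.01,.02): 
    u=(proj('side',p+[0,0,d])+.5-[320,130])*8.5; cv2.line(a,(int(u[0])+30,int(u[1])),(int(u[0])+90,int(u[1])),(0,255,0),1)
cv2.imwrite('pics/z4.png',a[:,:,::-1])
E
```

```text
[ 0.47887356 -0.16555252  0.11826199] [350.7949339  165.98938237] [array([350.87992015, 163.53197323]), array([350.96551031, 161.0571022 ]), array([351.05171082, 158.56458251])]
```

View pics/z4.png

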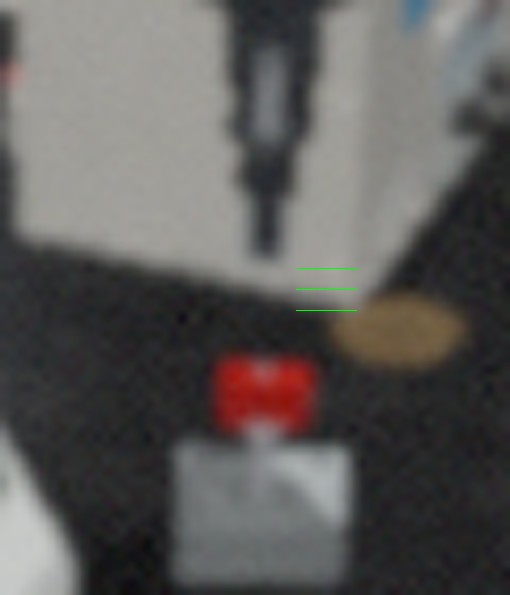

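The shut tips end at crop (265,258), about 24 mm above where the TCP projects. The fingers really were just over the wing. I'll open to 45 and go lower: a TCP at 0.044 puts the pad ends at about 0.067, and it stays above the block either way.

Call:
arm_command --commands '[[[0,0,0,0,0,0],[0,0,0,0,0,0],[0,0,0,0,0,0],[0,0,20,0,0,0],[0,0,40,0,0,0],[0,0,55,0,0,0],[0,0,65,0,0,0],[0,0,70,0,0,0]]]' --grip 45

```text
clock: 4.75
position: [0.4786, -0.1654, 0.0477]
tcp_rot: [-3.141, 0.001, 0.303]
ft_force: [0.5, 0.2, -0.6]
grip_width: 0.0448
grip_force: 0.0
```

Call:
arm_command --commands '[[[0,0,3,0,0,0],[0,0,4,0,0,0],[0,0,4,0,0,0]]]'

```text
clock: 5.05
position: [0.4793, -0.1659, 0.0452]
tcp_rot: [3.141, -0.0, 0.303]
ft_force: [0.2, -0.3, 0.6]
grip_width: 0.045
grip_force: 0.0
```

Call:
arm_command --commands '[[[0,0,0,0,0,0],[0,0,0,0,0,0],[0,0,0,0,0,0],[0,0,0,0,0,0],[0,0,0,0,0,0],[0,0,0,0,0,0],[0,0,0,0,0,0]]]' --grip 0 --newtons 30

```text
clock: 5.75
position: [0.4793, -0.1659, 0.0451]
tcp_rot: [3.141, -0.0, 0.303]
ft_force: [-0.1, -0.3, 5.9]
grip_width: 0.0118
grip_force: 33.4
```

It grips the wing at 11.8 mm. The anchor origin is therefore the TCP reading minus about 37 mm. Now I'll firm up the grip and lift.

Call:
arm_command --commands '[[[0,0,0,0,0,0],[0,0,0,0,0,0],[0,0,-3,0,0,0],[0,0,-10,0,0,0],[0,0,-25,0,0,0],[0,0,-55,0,0,0],[0,0,-95,0,0,0],[0,0,-130,0,0,0]]]' --newtons 90

```text
clock: 6.55
position: [0.4789, -0.1654, 0.1774]
tcp_rot: [3.141, -0.0, 0.303]
ft_force: [0.3, -0.1, -1.3]
grip_width: 0.01
grip_force: 88.2
```

```bash
python3 - <<'E'
from h import *
for p in ((.40,.0,.19),(.39,.2,.19)): go(p,101.5)
im=ctrl.grab_frame('side'); cv2.imwrite('pics/side4.png',im[:,:,::-1])
p=ctrl.get_obs()['position']; print(p,proj('side',p+[0,0,.031]))
cv2.imwrite('pics/z5.png',cv2.resize(im[100:200,300:400],(500,500),interpolation=cv2.INTER_CUBIC)[:,:,::-1])
E
```

```text
shift mm [ -25.9 -181.4  -12.7] turn [ 6.0000e-04 -1.0000e-04 -1.4687e+00] clock 6.55 F [ 0.3 -0.1 -1.3]
shift mm [  24.2 -375.3  -12.8] turn [ 6.0000e-04 -1.0000e-04 -1.4687e+00] clock 6.55 F [ 0.3 -0.1 -1.3]
[ 0.48087919 -0.16675831  0.1835749 ] [351.19857984 141.32243425]
```

View pics/z5.png

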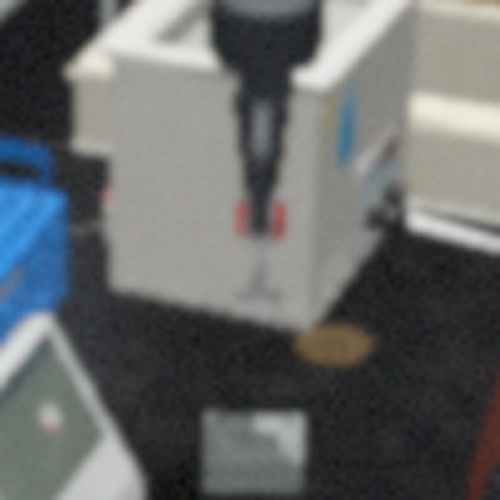

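In the crop the anchor hangs upright and centred in the fingers, with its head at (260,295) and clear of the block. Now I'll carry it past the analyser's front.

Call:
arm_command --commands '[[[-6,-36,-3,0,0,-0.08],[-11,-72,-6,0,0,-0.18],[-16,-108,-9,0,0,-0.28],[-21,-145,-12,0,0,-0.38],[-26,-181,-13,0,0,-0.48],[-16,-220,-13,0,0,-0.58],[-6,-259,-13,0,0,-0.68],[4,-298,-13,0,0,-0.78]]]'

```text
clock: 7.4
position: [0.3936, 0.1216, 0.1887]
tcp_rot: [3.14, -0.001, 1.087]
ft_force: [0.2, -0.1, -1.6]
grip_width: 0.01
grip_force: 88.4
```

```bash
python3 - <<'E'
from h import *
for p in ((.39,.22,.19),(.529,.38,.15)): go(p,101.5)
E
```

```text
shift mm [ 85.4 -49.   -1.3] turn [ 1.50e-03 -3.00e-04 -6.85e-01] clock 7.4 F [ 0.2 -0.1 -1.6]
shift mm [291.7  -0.5  38.9] turn [ 1.50e-03 -3.00e-04 -6.85e-01] clock 7.4 F [ 0.2 -0.1 -1.6]
```

Call:
arm_command --commands '[[[40,-24,-1,0,0,-0.1],[85,-48,0,0,0,-0.2],[125,-40,5,0,0,-0.3],[167,-30,12,0,0,-0.4],[210,-20,20,0,0,-0.5],[250,-10,29,0,0,-0.6],[280,-3,36,0,0,-0.67],[291,-0.5,38,0,0,-0.685]]]'

```text
clock: 8.2
position: [0.5306, 0.3789, 0.1482]
tcp_rot: [-3.14, 0.0, 1.771]
ft_force: [0.1, -1.2, -1.8]
grip_width: 0.0099
grip_force: 88.6
```

Call:
arm_command --commands '[[[0,0,0,0,0,0],[0,0,0,0,0,0],[0,0,0,0,0,0]]]'

```text
clock: 8.5
position: [0.5297, 0.3768, 0.1505]
tcp_rot: [3.141, 0.0, 1.767]
ft_force: [-1.4, 0.4, -0.9]
grip_width: 0.0102
grip_force: 88.7
```

```bash
python3 - <<'E'
from h import *
go((.529,.380,.11),101.5)
o=[]
for n,(x0,y0,x1,y1) in (('side',(220,200,320,300)),('top',(150,160,250,260))):
    im=ctrl.grab_frame(n); cv2.imwrite(f'pics/{n}5.png',im[:,:,::-1]); o.append(cv2.resize(im[y0:y1,x0:x1],(395,395),interpolation=cv2.INTER_CUBIC))
cv2.imwrite('pics/z6.png',np.hstack(o)[:,:,::-1])
p=ctrl.get_obs()['position']; print(p,ctrl.get_obs()['tcp_rot'],[proj('side',p+[0,0,z]) for z in (-.037,.018,.031)],proj('side',(.529,.380,.056)))
E
```

```text
shift mm [ 3.3 -0.1 40.5] turn [ 0.0004  0.     -0.0044] clock 8.5 F [-1.4  0.4 -0.9]
[0.52980321 0.37681996 0.15046703] [ 3.14090872e+00 -3.17970432e-05  1.76714305e+00] [array([264.69651888, 260.77638474]), array([263.0534066 , 244.91683364]), array([262.65224839, 241.04479808])] [266.03121936 277.34898839]
```

View pics/z6.png

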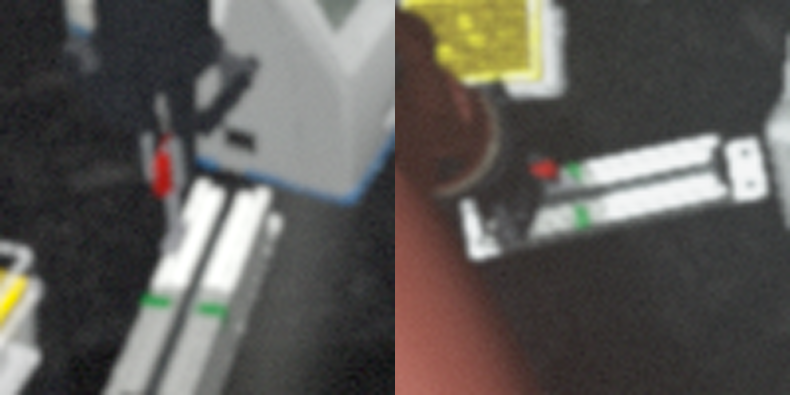

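The side crop shows the anchor hanging at (168,200) just before the mark, with the clip at (155,300) and (212,309). I'll measure its lateral position finely with masks.

```bash
python3 - <<'E'
from h import *
s=cv2.imread('pics/side5.png')[:,:,::-1].astype(float)
r=s[225:262,250:275]; w=np.clip(r[...,0]-r[...,1]-30,0,None); ys,xs=np.mgrid[225:262,250:275]
cs=np.array([(w*xs).sum(),(w*ys).sum()])/w.sum()
p=np.array([.5298,.3768,.1505])
print('red side',cs)
for z in (.02,.025,.03): print(z,proj('side',p+[0,0,z]))
for v in range(250,265,2): print(v,s[v,256:272].mean(1).astype(int))
print('dpx per 1cm x',proj('side',p+[.01,0,.03])-proj('side',p+[0,0,.03]),'y',proj('side',p+[0,.01,.03])-proj('side',p+[0,0,.03]))
g=s[268:284,245:285]; w=np.clip(g[...,1]-g[...,[0,2]].max(2)-20,0,None);
ys,xs=np.mgrid[268:284,245:285]
for a,b in ((245,266),(266,285)):
    k=(xs>=a)&(xs<b); print('green',(w*xs*k).sum()/(w*k).sum(),(w*ys*k).sum()/(w*k).sum())
E
```

```text
red side [260.645087   243.45138178]
0.02 [262.99581329 244.31013717]
0.025 [262.84182899 242.82373634]
0.03 [262.68709951 241.33014246]
250 [ 37  41  38  43  54  81 116 132 128 100  84 135 202 238 250 251]
252 [ 42  41  40  41  41  67 103 128 129 115 140 200 235 247 248 253]
254 [ 41  35  31  40  40  60  93 127 136 142 189 228 246 248 252 255]
256 [ 38  43  40  38  41  53  89 123 140 153 179 205 232 248 255 254]
258 [ 34  38  34  37  42  58  93 129 145 145 163 204 238 254 255 244]
260 [ 39  32  34  40  55  95 130 149 153 163 194 231 252 255 246 217]
262 [ 36  39  35  47  80 125 150 159 164 189 227 250 255 250 225 176]
264 [ 39  37  40  42  79 137 183 201 210 232 249 255 252 231 187 131]
dpx per 1cm x [-3.41960071 -0.94782592] y [-1.88318798  2.35388676]
green 258.80221518987344 275.79588607594934
green 273.3408695652174 277.9304347826087
```

```bash
python3 - <<'E'
from h import *
for f in ('side0','side2','side4'):
    s=cv2.imread(f'pics/{f}.png')[:,:,::-1].astype(float); y0,y1=(130,155) if f=='side4' else (165,190)
    r=s[y0:y1,340:366]; w=np.clip(r[...,0]-r[...,1]-40,0,None); ys,xs=np.mgrid[y0:y1,340:366]
    xx=xs[w>40]; print(f,(w*xs).sum()/w.sum(),(w*ys).sum()/w.sum(),xx.min(),xx.max())
s=cv2.imread('pics/side4.png')[:,:,::-1].mean(2)
for v in (148,150,152,154,156,158,159,160): print(v,s[v,343:364].astype(int))
p=np.array([.4795,-.166,.1825])
for z in (.031,.01,-.033): print(proj('side',p+[0,0,z]))
o=ctrl.get_obs(); print(o['position'],o['joint_pos'])
E
```

```text
side0 350.69088277858174 175.01997105643994 345 356
side2 350.6692066337965 176.09099058718064 346 356Traceback (most recent call last):
  File "<stdin>", line 5, in <module>
    return umr_minimum(a, axis, None, out, keepdims, initial, where)
ValueError: zero-size array to reduction operation minimum which has no identity
```

```bash
python3 - <<'E'
from h import *
s=cv2.imread('pics/side4.png')[:,:,::-1].astype(float)
r=s[136:150,340:366]; w=np.clip(r[...,0]-r[...,1]-15,0,None); ys,xs=np.mgrid[136:150,340:366]; xx=xs[w>15]
print((w*xs).sum()/w.sum(),(w*ys).sum()/w.sum(),xx.min(),xx.max())
g=s.mean(2)
for v in (150,152,154,156,158,159,160): print(v,g[v,343:364].astype(int))
p=np.array([.4795,-.166,.1825])
for z in (.031,.01,-.033): print(proj('side',p+[0,0,z]))
E
```

```text
352.36068895643365 143.28774062816615 347 356
150 [158 158 157 157 157 157 154 152 149 147 151 153 156 154 156 155 156 155
 153 143 138]
152 [158 156 157 158 156 157 156 153 147 143 148 154 155 155 155 155 156 157
 151 144 137]
154 [156 156 155 155 157 156 153 143 136 137 145 152 156 155 155 156 157 154
 149 143 139]
156 [157 155 157 157 155 155 148 134 129 133 144 153 153 155 157 157 154 155
 149 144 141]
158 [154 156 156 149 145 141 137 131 133 130 134 132 137 147 153 156 155 154
 148 143 142]
159 [154 154 154 151 142 138 137 136 139 139 136 132 134 144 151 155 159 156
 152 141 139]
160 [149 150 151 151 150 149 147 147 149 148 147 144 141 150 155 157 158 157
 150 141 141]
[351.49870488 141.7691663 ]
[351.31079331 147.23213345]
[350.93480315 158.16292337]
```

The side view puts the stem 1–2.5 mm toward +x of the slot line. I'll take a compromise shift of -1.2 mm in tool y, then descend and feel.

Call:
arm_command --commands '[[[3,-1.2,10,0,0,-0.004],[3,-1.2,22,0,0,-0.004],[3,-1.2,34,0,0,-0.004],[3,-1.2,42,0,0,-0.004],[3,-1.2,48,0,0,-0.004],[3,-1.2,50,0,0,-0.004],[3,-1.2,50,0,0,-0.004]]]'

```text
clock: 9.3
position: [0.5282, 0.3799, 0.0995]
tcp_rot: [-3.141, 0.0, 1.772]
ft_force: [-1.2, 0.2, -1.0]
grip_width: 0.0103
grip_force: 88.7
```

Call:
arm_command --commands '[[[0,0,1,0,0,0],[0,0,2,0,0,0],[0,0,3,0,0,0],[0,0,4,0,0,0],[0,0,5,0,0,0],[0,0,5,0,0,0]]]'

```text
clock: 9.9
position: [0.5281, 0.3799, 0.0944]
tcp_rot: [-3.141, 0.0, 1.772]
ft_force: [-0.1, -0.3, -1.9]
grip_width: 0.0102
grip_force: 88.7
```

Call:
arm_command --commands '[[[0,0,0.7,0,0,0],[0,0,1.4,0,0,0],[0,0,2,0,0,0],[0,0,2,0,0,0]]]'

```text
clock: 10.3
position: [0.5282, 0.3799, 0.0925]
tcp_rot: [-3.141, 0.0, 1.772]
ft_force: [-0.7, 0.9, -1.8]
grip_width: 0.0102
grip_force: 88.7
```

Call:
arm_command --commands '[[[0,0,0.7,0,0,0],[0,0,1.4,0,0,0],[0,0,1.4,0,0,0]]]'

```text
clock: 10.6
position: [0.5282, 0.3799, 0.0911]
tcp_rot: [-3.141, 0.0, 1.772]
ft_force: [-0.2, 0.7, -2.1]
grip_width: 0.0103
grip_force: 88.7
```

Call:
arm_command --commands '[[[0,0,0.7,0,0,0],[0,0,1.4,0,0,0],[0,0,1.4,0,0,0]]]'

```text
clock: 10.9
position: [0.5282, 0.3799, 0.0897]
tcp_rot: [-3.141, 0.0, 1.772]
ft_force: [0.3, 0.0, -1.3]
grip_width: 0.01
grip_force: 88.7
```

Call:
arm_command --commands '[[[0,0,0.7,0,0,0],[0,0,1.4,0,0,0],[0,0,2,0,0,0],[0,0,2,0,0,0]]]'

```text
clock: 11.3
position: [0.5282, 0.3799, 0.0877]
tcp_rot: [-3.141, 0.0, 1.772]
ft_force: [-0.2, -0.5, -1.8]
grip_width: 0.0101
grip_force: 88.7
```

Call:
arm_command --commands '[[[0,0,0.7,0,0,0],[0,0,1.4,0,0,0],[0,0,2,0,0,0],[0,0,2,0,0,0]]]'

```text
clock: 11.7
position: [0.5282, 0.3799, 0.0857]
tcp_rot: [-3.141, 0.0, 1.772]
ft_force: [0.3, -0.3, -1.9]
grip_width: 0.0098
grip_force: 88.7
```

Call:
arm_command --commands '[[[0,0,0.7,0,0,0],[0,0,1.4,0,0,0],[0,0,2,0,0,0],[0,0,2,0,0,0]]]'

```text
clock: 12.1
position: [0.5282, 0.3799, 0.0837]
tcp_rot: [-3.141, 0.0, 1.772]
ft_force: [0.7, 0.1, -1.6]
grip_width: 0.0099
grip_force: 88.7
```

The head is in the slot with no side load. I'll go on down to find the floor.

Call:
arm_command --commands '[[[0,0,1,0,0,0],[0,0,2,0,0,0],[0,0,3,0,0,0],[0,0,4,0,0,0],[0,0,5,0,0,0],[0,0,5,0,0,0]]]'

```text
clock: 12.7
position: [0.5281, 0.3799, 0.0786]
tcp_rot: [-3.141, 0.0, 1.772]
ft_force: [-0.3, 0.1, -1.7]
grip_width: 0.0103
grip_force: 88.7
```

Call:
arm_command --commands '[[[0,0,0.5,0,0,0],[0,0,1,0,0,0],[0,0,1.5,0,0,0],[0,0,1.5,0,0,0]]]'

```text
clock: 13.1
position: [0.5281, 0.3799, 0.0772]
tcp_rot: [-3.141, 0.0, 1.772]
ft_force: [-0.8, 0.1, -1.4]
grip_width: 0.0099
grip_force: 88.7
```

Call:
arm_command --commands '[[[0,0,0.5,0,0,0],[0,0,1,0,0,0],[0,0,1.5,0,0,0],[0,0,1.5,0,0,0]]]'

```text
clock: 13.5
position: [0.5282, 0.3799, 0.0758]
tcp_rot: [-3.142, 0.0, 1.772]
ft_force: [0.3, -0.8, -1.4]
grip_width: 0.01
grip_force: 88.7
```

Call:
arm_command --commands '[[[0,0,0.5,0,0,0],[0,0,1,0,0,0],[0,0,1.5,0,0,0],[0,0,1.5,0,0,0]]]'

```text
clock: 13.9
position: [0.5282, 0.3799, 0.0743]
tcp_rot: [-3.142, 0.0, 1.772]
ft_force: [-0.6, 0.2, -2.3]
grip_width: 0.0101
grip_force: 88.7
```

Call:
arm_command --commands '[[[0,0,0.5,0,0,0],[0,0,1,0,0,0],[0,0,1,0,0,0]]]'

```text
clock: 14.2
position: [0.5282, 0.3799, 0.0733]
tcp_rot: [-3.141, 0.0, 1.772]
ft_force: [0.7, -1.1, -1.2]
grip_width: 0.0102
grip_force: 88.7
```

Call:
arm_command --commands '[[[0,0,0.5,0,0,0],[0,0,1,0,0,0],[0,0,1,0,0,0]]]'

```text
clock: 14.5
position: [0.5282, 0.3799, 0.0723]
tcp_rot: [-3.141, 0.0, 1.772]
ft_force: [-0.4, -0.4, -2.4]
grip_width: 0.0103
grip_force: 88.7
```

Call:
arm_command --commands '[[[0,0,0.5,0,0,0],[0,0,1.0,0,0,0],[0,0,1.5,0,0,0],[0,0,1.5,0,0,0]]]'

```text
clock: 14.9
position: [0.5282, 0.38, 0.0707]
tcp_rot: [-3.141, 0.0, 1.772]
ft_force: [0.1, 0.3, -0.5]
grip_width: 0.0098
grip_force: 88.7
```

Call:
arm_command --commands '[[[0,0,0.5,0,0,0],[0,0,1.0,0,0,0],[0,0,1.5,0,0,0],[0,0,1.5,0,0,0]]]'

```text
clock: 15.3
position: [0.5282, 0.3799, 0.0692]
tcp_rot: [-3.141, 0.0, 1.772]
ft_force: [-0.5, -0.4, -2.7]
grip_width: 0.0101
grip_force: 88.7
```

Call:
arm_command --commands '[[[0,0,0.5,0,0,0],[0,0,1.0,0,0,0],[0,0,1.5,0,0,0],[0,0,1.5,0,0,0]]]'

```text
clock: 15.7
position: [0.5282, 0.3799, 0.0678]
tcp_rot: [-3.141, 0.0, 1.772]
ft_force: [0.1, -0.1, -1.7]
grip_width: 0.0099
grip_force: 88.7
```

Call:
arm_command --commands '[[[0,0,0.5,0,0,0],[0,0,1.0,0,0,0],[0,0,1.5,0,0,0],[0,0,1.5,0,0,0]]]'

```text
clock: 16.1
position: [0.5282, 0.3799, 0.0662]
tcp_rot: [-3.141, 0.0, 1.772]
ft_force: [0.6, -0.3, -1.5]
grip_width: 0.01
grip_force: 88.7
```

Call:
arm_command --commands '[[[0,0,0.5,0,0,0],[0,0,1.0,0,0,0],[0,0,1.5,0,0,0],[0,0,1.5,0,0,0]]]'

```text
clock: 16.5
position: [0.5281, 0.3799, 0.0647]
tcp_rot: [-3.141, 0.0, 1.772]
ft_force: [-0.1, -0.4, -1.3]
grip_width: 0.0101
grip_force: 88.7
```

Call:
arm_command --commands '[[[0,0,0.5,0,0,0],[0,0,1.0,0,0,0],[0,0,1.5,0,0,0],[0,0,1.5,0,0,0]]]'

```text
clock: 16.9
position: [0.5283, 0.38, 0.0637]
tcp_rot: [3.141, 0.0, 1.772]
ft_force: [-1.5, -0.2, 2.2]
grip_width: 0.0104
grip_force: 89.2
```

Floor contact, about 4 N. I'll press on toward about 15 N.

Call:
arm_command --commands '[[[0,0,0.4,0,0,0],[0,0,0.8,0,0,0],[0,0,1,0,0,0],[0,0,1,0,0,0],[0,0,1,0,0,0]]]'

```text
clock: 17.4
position: [0.5285, 0.3801, 0.063]
tcp_rot: [3.141, -0.0, 1.772]
ft_force: [-2.3, -0.8, 6.1]
grip_width: 0.0099
grip_force: 89.8
```

Call:
arm_command --commands '[[[0,0,0.4,0,0,0],[0,0,0.8,0,0,0],[0,0,1.2,0,0,0],[0,0,1.6,0,0,0],[0,0,1.6,0,0,0],[0,0,1.6,0,0,0]]]'

```text
clock: 18.0
position: [0.5286, 0.3802, 0.0622]
tcp_rot: [3.14, -0.0, 1.772]
ft_force: [-3.7, -1.2, 11.8]
grip_width: 0.0102
grip_force: 90.5
```

About 13.4 N on the floor. I'll press slightly more, then start the twist and watch the forces.

Call:
arm_command --commands '[[[0,0,0.3,0,0,0],[0,0,0.3,0,0,-0.05],[0,0,0.3,0,0,-0.1],[0,0,0.3,0,0,-0.15],[0,0,0.3,0,0,-0.2],[0,0,0.3,0,0,-0.25],[0,0,0.3,0,0,-0.3],[0,0,0.3,0,0,-0.35]]]'

```text
clock: 18.8
position: [0.5296, 0.3805, 0.0623]
tcp_rot: [3.138, 0.001, 2.124]
ft_force: [-0.6, -0.0, 9.3]
grip_width: 0.0102
grip_force: 90.4
```

```bash
python3 -c "
from h import *
o=ctrl.get_obs(); print(o['position'],o['tcp_rot'],o['ft_force'],o['moment'],o['joint_pos'])"
```

```text
[0.52956552 0.38052988 0.0623435 ] [3.13821517e+00 5.69222063e-04 2.12376663e+00] [-0.63987466 -0.03056251  9.31441466] [-0.06974928  0.11467543 -0.09331106] [ 4.23072666e-01  2.79742320e-01  2.78181720e-02  1.31544941e+00
 -1.26929234e-04  1.44089751e+00]
```

The moment is small, but the push eased to about 11 N. I'll add 0.7 mm and keep turning.

Call:
arm_command --commands '[[[0,0,0.4,0,0,0],[0,0,0.7,0,0,-0.05],[0,0,0.7,0,0,-0.12],[0,0,0.7,0,0,-0.19],[0,0,0.7,0,0,-0.26],[0,0,0.7,0,0,-0.33],[0,0,0.7,0,0,-0.4],[0,0,0.7,0,0,-0.4]]]'

```text
clock: 19.6
position: [0.5296, 0.3805, 0.062]
tcp_rot: [3.139, 0.002, 2.524]
ft_force: [-1.5, -0.7, 12.7]
grip_width: 0.0101
grip_force: 90.7
```

```bash
python3 -c "
from h import *
o=ctrl.get_obs(); print(o['position'],o['tcp_rot'],o['ft_force'],o['moment'])"
```

```text
[0.52964771 0.38050176 0.06198325] [3.13858960e+00 2.05994833e-03 2.52415184e+00] [-1.52934895 -0.70130151 12.69343555] [-0.23354051  0.3011952   0.08518852]
```

Call:
arm_command --commands '[[[0,0,0,0,0,-0.08],[0,0,0,0,0,-0.16],[0,0,0,0,0,-0.24],[0,0,0,0,0,-0.32],[0,0,0,0,0,-0.4],[0,0,0,0,0,-0.4]]]'

```text
clock: 20.2
position: [0.5295, 0.3804, 0.0619]
tcp_rot: [3.14, 0.003, 2.925]
ft_force: [-1.4, -0.7, 12.9]
grip_width: 0.0104
grip_force: 90.7
```

Call:
arm_command --commands '[[[0,0,0,0,0,-0.08],[0,0,0,0,0,-0.16],[0,0,0,0,0,-0.24],[0,0,0,0,0,-0.32],[0,0,0,0,0,-0.4],[0,0,0,0,0,-0.42],[0,0,0,0,0,-0.42]]]'

```text
clock: 20.9
position: [0.5296, 0.3804, 0.0619]
tcp_rot: [3.141, 0.003, -2.941]
ft_force: [-1.2, -1.4, 13.2]
grip_width: 0.01
grip_force: 90.7
```

```bash
python3 -c "
from h import *
o=ctrl.get_obs(); print(o['position'],o['tcp_rot'],o['ft_force'],o['moment'])"
```

```text
[0.52956058 0.38037644 0.06192385] [ 3.14124128  0.00335746 -2.94071679] [-1.19606738 -1.43636086 13.21103879] [-0.35935442  0.40643142 -0.02098779]
```

It turned to 191.5° without resistance. Now I'll ease up about 1.5 mm, then release.

Call:
arm_command --commands '[[[0,0,-0.5,0,0,0],[0,0,-1,0,0,0],[0,0,-1.5,0,0,0],[0,0,-1.5,0,0,0],[0,0,-1.5,0,0,0]]]' --newtons 40

```text
clock: 21.4
position: [0.5295, 0.3804, 0.0628]
tcp_rot: [3.141, 0.003, -2.941]
ft_force: [0.5, -0.4, 8.5]
grip_width: 0.0101
grip_force: 90.0
```

Call:
arm_command --commands '[[[0,0,-0.4,0,0,0],[0,0,-0.9,0,0,0],[0,0,-0.9,0,0,0]]]'

```text
clock: 21.7
position: [0.5293, 0.3803, 0.063]
tcp_rot: [3.141, 0.002, -2.942]
ft_force: [1.8, 0.7, 5.4]
grip_width: 0.0098
grip_force: 89.7
```

Call:
arm_command --commands '[[[0,0,0,0,0,0],[0,0,0,0,0,0],[0,0,0,0,0,0],[0,0,0,0,0,0],[0,0,0,0,0,0]]]' --grip 45

```text
clock: 22.2
position: [0.528, 0.3799, 0.0619]
tcp_rot: [-3.141, -0.0, -2.941]
ft_force: [0.1, -0.8, -0.3]
grip_width: 0.0451
grip_force: 0.0
```

Released. I'll rise straight up and back off, then look.

Call:
arm_command --commands '[[[0,0,-8,0,0,0],[0,0,-20,0,0,0],[0,0,-45,0,0,0],[0,0,-80,0,0,0],[0,0,-115,0,0,0],[0,0,-150,0,0,0],[40,0,-170,0,0,0],[85,0,-175,0,0,0]]]'

```text
clock: 23.0
position: [0.446, 0.3633, 0.2408]
tcp_rot: [3.14, 0.004, -2.943]
ft_force: [-0.7, 0.3, 1.9]
grip_width: 0.0453
grip_force: 0.0
```

Call:
arm_command --commands '[[[35,5,0,0,0,0],[70,10,0,0,0,0],[90,10,0,0,0,0],[90,10,0,0,0,0],[90,10,0,0,0,0]]]'

```text
clock: 23.5
position: [0.3551, 0.3552, 0.2384]
tcp_rot: [3.141, 0.002, -2.941]
ft_force: [0.7, 0.2, 0.2]
grip_width: 0.0449
grip_force: 0.0
```

```bash
python3 - <<'E'
from h import *
o=[]
print(ctrl.get_obs()['position'],ctrl.get_obs()['ft_force'])
for n,(x0,y0,x1,y1) in (('side',(230,230,310,310)),('top',(155,170,235,250))):
    im=ctrl.grab_frame(n); cv2.imwrite(f'pics/{n}9.png',im[:,:,::-1]); o.append(cv2.resize(im[y0:y1,x0:x1],(395,395),interpolation=cv2.INTER_CUBIC))
cv2.imwrite('pics/z7.png',np.hstack(o)[:,:,::-1])
for k in (.026,.030): print(proj('side',(.529,.380,k+.068)),proj('top',(.529,.380,k+.081)))
E
```

```text
[0.35508832 0.35522938 0.23841217] [0.69654502 0.18701712 0.22935809]
[264.95640644 267.04001651] [191.6428668  207.07884667]
[264.84105203 265.93360503] [191.27909009 206.92955651]
```

View pics/z7.png

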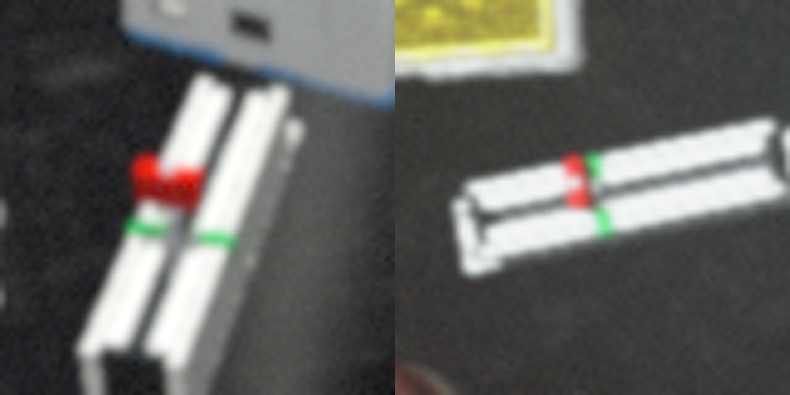

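The anchor stands upright with its wing crosswise to the slot, parallel to the clip. Its wing shows at side pixel (264,266) and top pixel (192,206.5), within 1 px of the locked prediction. The bystanders' positions were well clear of the path.

```bash
python3 -c "
from rig import ctrl
print(ctrl.sign_off())"
```

```text
the job is handed in; nothing more can be done
None
```

The T-anchor stands crosswise under the lips at the green mark, released and upright in both final views, and the job is handed in; the sign-off returned no verdict.

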